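# Bring the rotator's empty clip to the top and lock the wheel

## Task

The vial rotator is switched off and its last vial is to be loaded next: with the fingertips, push the arms of its wheel round, one after the other, until the one empty clip points straight up, then press the locking lever on top of the housing down until it is fully home, so that the wheel is held there. Push the wheel gently and without gripping it, for it carries glass vials, and leave the spare vial, the tube rack and the petri dish where they are.

Things in the scene. Friction and masses are not known exactly. Their poses are not given: they have to be found in the camera images.
- rotator: Vial rotator, fixed to the worktop: white housing 110 mm wide, 120 mm deep, flat top 190 mm up, on a grey base plate 150 mm wide that reaches 88 mm in front of the housing. Origin on the worktop under the middle of the housing's front face; x points from that face into the housing (away from the wheel), y to the left as seen facing the wheel, z up. The wheel turns in front of the front face.
- wheel_center (a point): Fixed point on the wheel's level axle (along the rotator's x), 160 mm up, 45 mm in front of the housing's front face, in the plane of the vials. Each of the five arms is a flat bar 16 mm wide, 29 to 34 mm in front of the housing, ending 98 mm from the axle; four hold a capped vial (19 mm thick, 46 to 113 mm from the axle, cap outward). Push an arm sideways about 90 mm from the axle.
- wheel: Upright wheel of five arms 72 degrees apart; turns either way without end, has a light drag (about 1.5 N at the vials) and stays where it is left. Origin on the axle at the housing's front face; x along the axle, into the housing; z points outward along the arm with the empty clip: vertical z = that arm straight up. A positive turn about x is clockwise as seen from in front.
- empty_clip (a point): Middle of the outer of the two black spring clips on the one empty arm, 85 mm from the axle; turns with the wheel, same axes (z outward along the arm). Every arm has two such clips, 62 and 85 mm from the axle, each 10 mm long and 22 mm wide across the arm. Clips and vials lie 34 to 57 mm in front of the housing's front face: push here.
- lock_lever (a joint): Lever on top of the housing, hinged at the back: 0 = raised (as it starts), 0.30 rad = home; stays where left. Its front roller drops into a notch of the steel plate (radius 50 mm) behind the arms, draws the wheel true and holds it. This works only with an arm within about 5 degrees of straight up; otherwise it stops on the plate's rim near 0.2 rad. Needs 3 to 15 N at the pad.
- lever_pad (a point): Middle of the top face of the lever's black thumb pad (30 x 30 mm), 50 mm behind the housing's front face, over its middle; about 250 mm above the worktop when raised, 234 mm when home. Press straight down.
- spare_vial_center (a point): Centre of the loose spare vial (19 mm thick, 67 mm tall, capped) that stands upright on the worktop beside the right side of the rotator; to be left alone.
- rack: Tube rack with test tubes, 75 x 250 x 100 mm, on the worktop to the right; origin under its centre; to be left alone.
- dish: Petri dish, 95 mm across, 15 mm high, on the worktop to the left; origin under its centre; to be left alone.

How it is judged:
On the way, in this order (a step that is already met when the one before it is completed fails the run):
1. the empty clip points straight up (angle between empty_clip's own z axis and vertical below 0.12 rad), for 0.1 s.
2. the locking lever is pressed home with the empty clip up (value of joint lock_lever above 0.265 rad and angle between empty_clip's own z axis and vertical below 0.06 rad), for 0.2 s.
At the end, for the whole second after the job is handed in: The empty clip points straight up within 0.06 rad (3.4 degrees), the wheel is at rest, and the locking lever is home (0.265 rad or more of its 0.30 rad), its roller in the notch (all of step 2 and angular speed of wheel below 0.05 rad/s); the robot touches nothing.
It fails at once if the wheel was pushed or gripped with more than 25 N (contact force between the fingers and wheel above 25 N).
It fails at once if the spare vial was moved, lifted or knocked over (distance of spare_vial_center from where it was at the start of the episode above 0.02 m or angle between spare_vial_center's own z axis and vertical above 0.3 rad).
It fails at once if the tube rack was moved (distance of rack from where it was at the start of the episode above 0.03 m).
It fails at once if the petri dish was moved (distance of dish from where it was at the start of the episode above 0.03 m).
It also fails if it takes over 58 s, if anything falls off the work surface, if the arm or the gripper's body presses on something with over 40 N, if the wrist force passes 120 N, or if a joint passes its speed limit or range.

## Robot

A 6-joint arm with a two-finger parallel gripper is mounted at the origin on a cart in front of the work surface, level with it; the furniture and walls round the work are solid. World frame = base frame: x ahead of the robot, y to its left, z up, the work surface at z = 0. Lengths are in m, angles in rad, forces in N, time in s.
With the tool pointing down it reaches from about 0.35 to 0.85 m from the base axis. Payload 8.1 kg.
Tool frame: the origin (TCP) lies at the very end of the fingers, on their centre line; the grasp point (between the pads) lies 19 mm behind it (robot.pinch_z is the distance from the TCP to the grasp point, in m); x points along the fingers, z is the direction in which the jaws open and shut, and the axes are right-handed (so a half turn about x gives the same grasp; the last joint's range is limited). The gripper opens to 93 mm and grips with 3 to 60 N. Pads are 15 mm wide; open, the fingers measure 128 mm over their backs; the gripper's body (75 mm by 188 mm) begins 65 mm behind the grasp point.
Start: joints at [-1.331, 0.13, 1.488, -0, 1.523, -0.085], TCP at [0.191, -0.569, 0.219] pointing down, gripper open.
Joint ranges: [-2.96, 2.96], [-0.89, 2.26], [0.02, 2.5], [-1.34, 4.48], [0, 2.73], [-2.66, 2.66]. Speed limits (rad/s): [2.39, 2.39, 2.79, 3.14, 3.14, 3.14].

## Interface

Orientations are given as a rotation vector (axis times angle).
In Python, from plant import robot, optics, ticket gives the robot as it stands.
- The arm moves only by the tool jog_arm, never from a script. Its argument "targets" is a list of rows, each a list of 7 numbers: the shift along the tool's x, y, z in cm, then the turn, a rotation vector about the tool's x, y, z in degrees, then the closure, from 0 (fully open) to 1 (shut). In form: [[dx, dy, dz, ax, ay, az, grip], ...]. A call has 1 to 5 rows; each row is the pose to reach, as a shift and turn from the pose measured when the call began, along the tool's axes at that moment; what a row does not reach only later rows make up. A row lasts 1/8 s, in which the tool goes at most 62.5 mm and 10.7 degrees, less where a joint would pass 70% of its speed; a pose out of reach is approached as far as the arm can. A call with a gripper value outside its range is refused whole. The fingers move at their own pace and stop on an object; "squeeze" is the grip in N (left out, the last holds). Time passes only in rows, so rows that repeat a pose let the fingers close. It gives the time, the measured TCP pose, the force and the opening at its end, in the units of the state.
- robot.read_state(): the state, without advancing time (a new reading comes with each control period).
- optics.read_camera(name): name is "scene" or "top"; returns a dict with "frame" (480x640x3 uint8, red, green, blue), "vertical_fov" (degrees; the focal length in pixels is half the picture's height over the tangent of half this angle, whatever the lens; pixels are square), "cx", "cy" (the principal point, pixels), "R" (3x3) and "t" (3): a world point X has camera coordinates R X + t. Camera axes: x right, y down, z forward; pixel columns grow to the right and rows downward; lengths in m; the calibration is good to about 2 mm. A picture is of the moment at which its call begins. There is no depth.
- ticket.close_job(): hands the job in, once; it reports no verdict.
The state is a dict: "t": time; "q": joint angles; "dq": joint speeds; "joint_torque": joint torques, N m; "tool_pos": TCP position; "orientation": TCP orientation; "force": force on the tool from outside, world axes, zero at the start; "wrist_torque": the same for the moment, N m; "opening": finger opening in m.
Only numpy, scipy, OpenCV 4.12 (cv2) and the standard library are available. Lean on these libraries where they do the work, as an engineer would, in place of code of your own. Each camera call takes 0.05 s, during which the arm holds its last target.

## Working session

There is one attempt and no reset: what is moved stays moved. The work goes in short steps, Python scripts to look and compute and a tool call to move; the robot and the scene stay as the last step left them, time stands still between calls to the robot, and variables do not carry over. Pictures are saved under pics/ and viewed, and the job is handed in when it is done.

Besides the shell and the picture viewer there is one more tool, called after "Emit:" in YAML: its name, and indented under it one key for each argument. jog_arm: Moves the arm, as the interface text tells. Its arguments: {"type":"object","properties":{"targets":{"type":"array"},"squeeze":{"type":"number"}},"required":["targets"]}

```bash
mkdir -p pics; ls
python3 - <<'E'
from plant import robot, optics
import cv2
s=robot.read_state()
for k,v in s.items(): print(k,v)
for n in("scene","top"):
    c=optics.read_camera(n); cv2.imwrite(f"pics/{n}0.png",c["frame"][:,:,::-1]); print(n,c["vertical_fov"],c["cx"],c["cy"],c["R"],c["t"])
E
```

```text
pics
t 0.0
q [-1.33138355e+00  1.31101919e-01  1.48926194e+00 -2.59498580e-05
  1.52302895e+00 -8.53714138e-02]
dq [-0.00085909 -0.0025134   0.00080642 -0.00252976 -0.00192296  0.00014252]
joint_torque [-1.87318906e-04 -5.59835386e+01 -4.91760814e+01  7.67619233e-02
  3.55629169e-02 -1.94712729e-04]
tool_pos [ 0.19135495 -0.56806624  0.21763238]
orientation [ 0.96785032  1.34694413 -0.96594214]
force [-0.16621834  0.13969809 -0.45191195]
wrist_torque [0.0198827  0.00010246 0.05549848]
opening 0.09298868260603955
scene 49.49332117751159 312.7934120431693 240.76581920829415 [[-0.80461541 -0.59373994 -0.00818052]
 [-0.41750416  0.57547583 -0.70321963]
 [ 0.42223728 -0.56240595 -0.71092561]] [0.41949412 0.38129244 0.90002786]
top 50.792164439444996 316.14580509799055 241.4541714560227 [[-0.02876727 -0.9995848  -0.0016325 ]
 [-0.97956592  0.02851629 -0.19909149]
 [ 0.19905538 -0.00412818 -0.97997955]] [-0.02527077  0.58653464  1.32250936]
```

View pics/scene0.png

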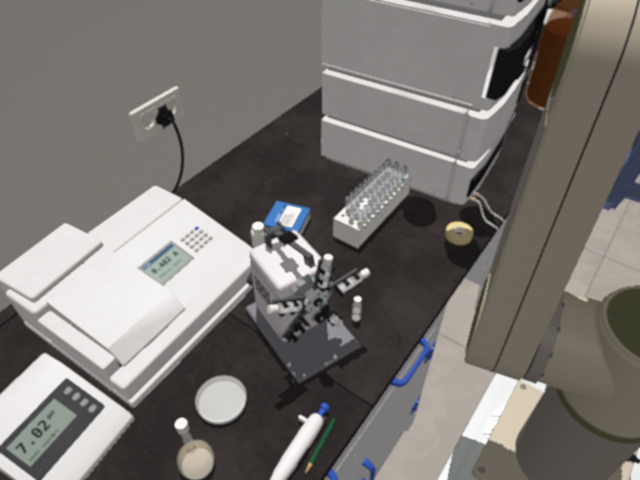

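View pics/top0.png

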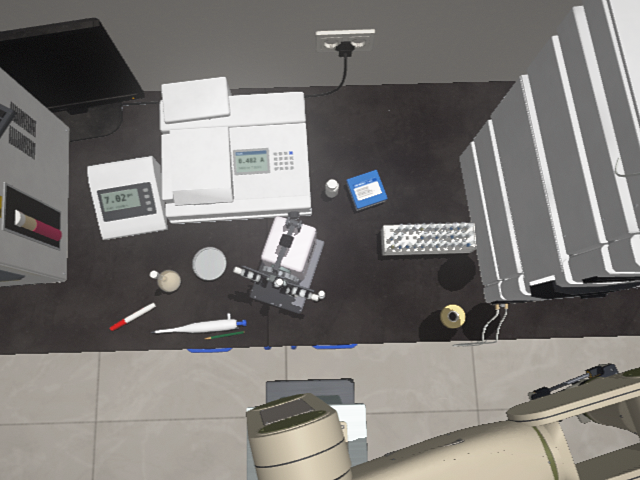

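Run:
```python
import cv2
a=cv2.imread("pics/scene0.png")[210:390,220:400]; cv2.imwrite("pics/sc.png",cv2.resize(a,(600,600),interpolation=cv2.INTER_CUBIC)[:, :])
b=cv2.imread("pics/top0.png")[200:325,220:345]; cv2.imwrite("pics/tc.png",cv2.resize(b,(600,600),interpolation=cv2.INTER_CUBIC))
```

```text
(no output)
```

View pics/sc.png

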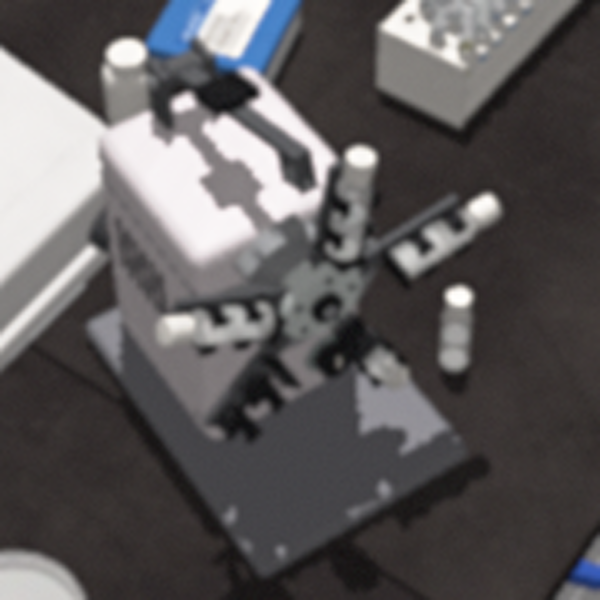

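View pics/tc.png

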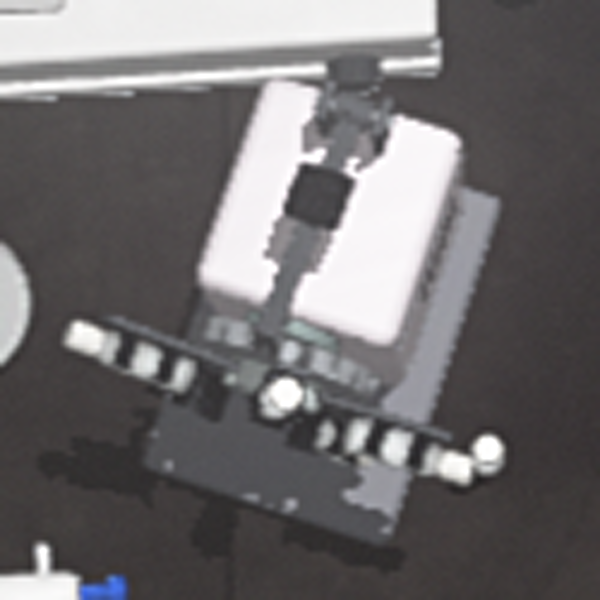

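```bash
cat > h.py <<'E'
import numpy as np, cv2
from plant import robot, optics
from scipy.spatial.transform import Rotation as Ro
from scipy.optimize import least_squares
def proj(c,X):
    f=240/np.tan(np.radians(c["vertical_fov"])/2); P=np.atleast_2d(X)@np.array(c["R"]).T+c["t"]
    return np.c_[f*P[:,0]/P[:,2]+c["cx"], f*P[:,1]/P[:,2]+c["cy"]]
def loc2w(p,L): # p=x,y,yaw
    L=np.atleast_2d(L).astype(float); c,s=np.cos(p[2]),np.sin(p[2])
    return np.c_[p[0]+c*L[:,0]-s*L[:,1], p[1]+s*L[:,0]+c*L[:,1], L[:,2]]
def arm(phi,r,x=-.045): # phi clockwise from up seen from front; right = -y
    return [x,-r*np.sin(phi),.16+r*np.cos(phi)]
E
cat > fit.py <<'E'
from h import *
D=np.radians
T=optics.read_camera("top");S=optics.read_camera("scene")
def model(q):
    p=q[:3]; a=q[3]
    t=[[0,.055,.19],[0,-.055,.19],[.12,.055,.19],[.12,-.055,.19],arm(a-D(72),.107),arm(a+D(72),.107),arm(a,.113)]
    s=[arm(a-D(72),.107),arm(a,.107),arm(a+D(72),.107),[-.05,0,.16],[.05,0,.25]]
    return np.r_[proj(T,loc2w(p,t)),proj(S,loc2w(p,s))]
tt=np.array([[200,283],[388,348],[265,80],[462,130],[85,335],[455,468],[285,395]])/4.8+[220,200]
ss=np.array([[178,328],[360,165],[485,207],[328,307],[225,92]])/3.3333+[220,210]
ob=np.r_[tt,ss]
r=least_squares(lambda q:(model(q)-ob).ravel(),[.5,.05,-.3,0],loss="soft_l1")
print(r.x,np.degrees(r.x[2:]));print(np.round(model(r.x)-ob,1))
for n,c,o in(("T",T,(220,200,125)),("S",S,(220,210,180))):
    k=600/o[2]; im=cv2.resize(c["frame"][o[1]:o[1]+o[2],o[0]:o[0]+o[2],::-1],(600,600),interpolation=cv2.INTER_CUBIC)
    for i in range(5):
        a=r.x[3]+D(72*i); u=(proj(c,loc2w(r.x[:3],[arm(a,.046),arm(a,.113)]))-o[:2])*k
        cv2.line(im,*[tuple(int(v) for v in w) for w in u],(0,0,255) if i!=3 else (0,255,0),1)
    for L in([[0,.055,.19],[0,-.055,.19],[.12,-.055,.19],[.12,.055,.19]],[[-.088,.075,.0],[-.088,-.075,.0],[.1,-.075,.0],[.1,.075,0]],[[.035,.015,.25],[.035,-.015,.25],[.065,-.015,.25],[.065,.015,.25]]):
        u=(proj(c,loc2w(r.x[:3],L))-o[:2])*k; cv2.polylines(im,[u.astype(int)],True,(255,0,0),1)
    cv2.imwrite(f"pics/fit{n}.png",im)
st=robot.read_state();print(Ro.from_rotvec(st["orientation"]).as_matrix())
E
python3 fit.py
```

```text
[ 0.50185067  0.04765419 -0.34322342  0.1818549 ] [-19.66525363  10.419518  ]
[[-2.6 -0.4]
 [ 0.8 -0.2]
 [-0.3 -3.3]
 [ 0.6 -0.4]
 [-1.2 -0.1]
 [ 1.1 -0.6]
 [ 0.5 -1. ]
 [-0.8  1. ]
 [ 0.5 -0.2]
 [ 0.2  1. ]
 [ 2.1  2.8]
 [ 1.6 -0.1]]
[[-2.67086006e-04  9.47698977e-01  3.19165440e-01]
 [ 1.11393160e-03  3.19165535e-01 -9.47698328e-01]
 [-9.99999344e-01  1.02411508e-04 -1.14091649e-03]]
```

View pics/fitT.png

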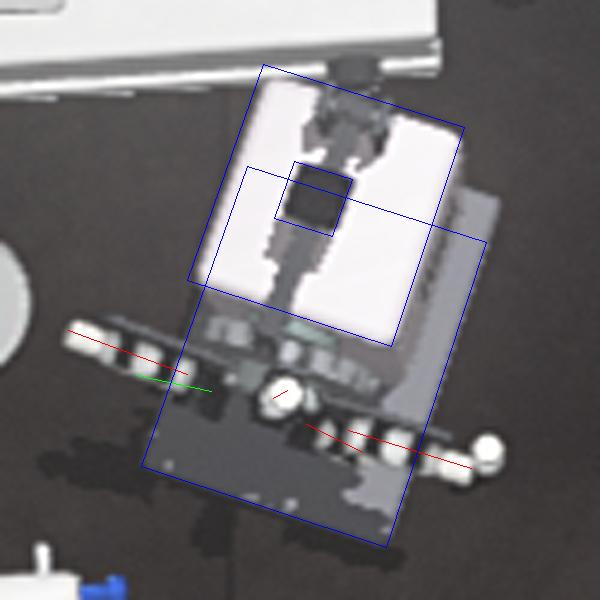

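View pics/fitS.png

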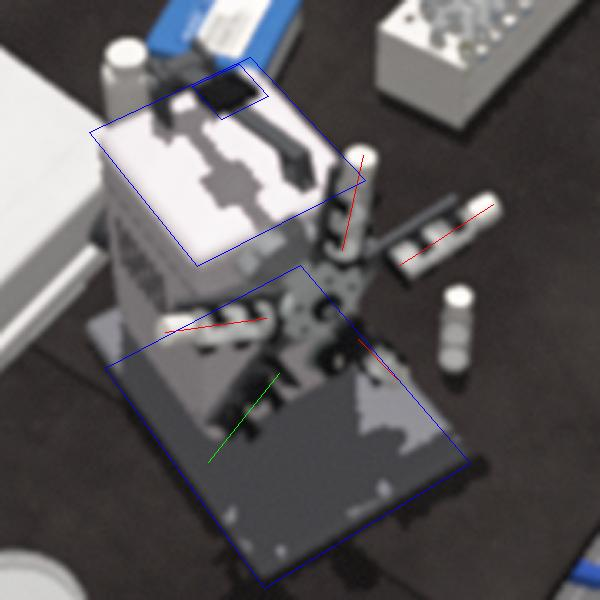

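```bash
sed -i 's|\[-.05,0,.16\],\[.05,0,.25\]\]|[.05,0,.25],[0,.055,.19],[0,-.055,.19],[-.088,.075,.004],arm(a+D(216),.098,-.032)]|; s|,\[328,307\],\[225,92\]\]|,[226,92],[197,262],[352,180],[262,578],[212,430]]|; s|arm(a,.113)\]$|arm(a,.113),[-.088,.075,.004],[-.088,-.075,.004],[.05,0,.25]]|; s|\[285,395\]\])|[286,393],[145,465],[390,543],[319,195]])|' fit.py; python3 fit.py
```

```text
[ 0.50238945  0.04720447 -0.34236642  0.18105165] [-19.61615065  10.37349529]
[[-2.4 -0.7]
 [ 1.  -0.5]
 [-0.1 -3.5]
 [ 0.7 -0.7]
 [-1.  -0.3]
 [ 1.3 -0.8]
 [ 0.5 -0.8]
 [-0.7  0.1]
 [-0.6  0.6]
 [-0.9  0.6]
 [-0.8  0.8]
 [ 0.3 -0.5]
 [ 0.   0.6]
 [ 1.2 -0.4]
 [ 0.1  1. ]
 [ 4.  -0.2]
 [ 0.8  1.6]
 [ 0.1 -1.4]]
[[-1.44479663e-04  9.47711298e-01  3.19128931e-01]
 [ 6.00162388e-04  3.19128959e-01 -9.47711110e-01]
 [-9.99999809e-01  5.46041997e-05 -6.14888320e-04]]
```

View pics/fitS.png

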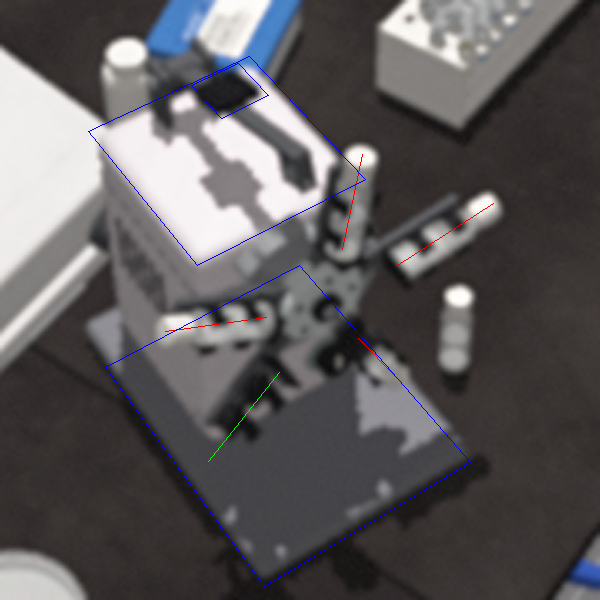

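View pics/fitT.png

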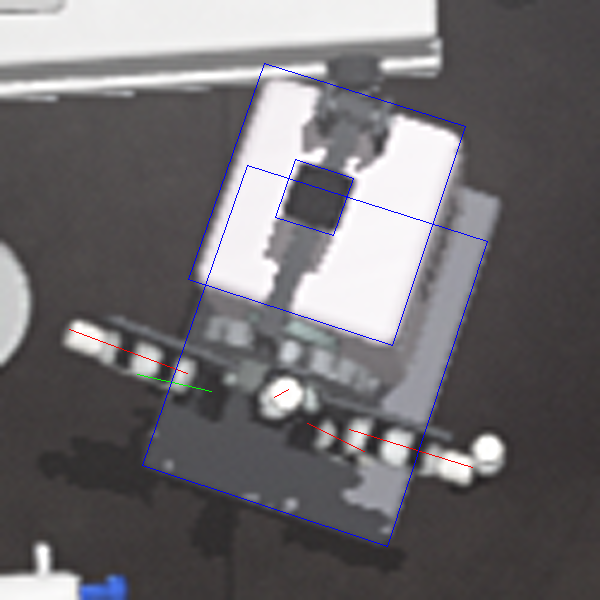

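```bash
cat >> h.py <<'E'
P=np.array([0.5024,0.0472,-0.3424])
def rel(targets):
    s=robot.read_state(); R=Ro.from_rotvec(s["orientation"])
    c,sn=np.cos(P[2]),np.sin(P[2])
    z=np.array([c,sn,0]);x=np.array([0,0,-1.]);y=np.cross(z,x); G=Ro.from_matrix(np.c_[x,y,z])
    w=s["tool_pos"]; d=w-np.r_[P[:2],0]
    print("t",s["t"],"local now",np.round([c*d[0]+sn*d[1],-sn*d[0]+c*d[1],d[2]],4),"F",np.round(s["force"],1),"rot",np.round((R.inv()*G).as_rotvec(True),1))
    for L in targets: print(L,np.round(R.inv().apply(loc2w(P,L)[0]-w)*100,2))
E
python3 -c "
from h import *
rel([[-.05,.03,.36],[-.05,.03,.25]])"
```

```text
t 0.3 local now [-0.0862 -0.6843  0.2183] F [-1.2  0.4  0.2] rot [-51.8  -0.   -0. ]
[-0.05, 0.03, 0.36] [-14.14  47.05 -53.88]
[-0.05, 0.03, 0.25] [ -3.14  47.04 -53.88]
```

Emit:
jog_arm:
  targets:
    - [-6,0,0,0,0,0,1]
    - [-12,4,-4,-8,0,0,1]
    - [-14.1,8,-8.5,-16,0,0,1]
    - [-14.1,12,-13,-24,0,0,1]
    - [-14.1,16,-18,-32,0,0,1]
  squeeze: 10

```text
t: 0.92
tool_pos: [0.2802, -0.3615, 0.36]
orientation: [0.534, 1.502, -0.535]
force: [0.7, 0.2, 0.3]
opening: 0.0478
```

```bash
python3 -c "
from h import *
rel([[-.05,.03,.36],[-.05,.03,.25]])"
```

```text
t 0.925 local now [-0.072  -0.4596  0.36  ] F [0.7 0.2 0.3] rot [-19.5   0.1   0. ]
[-0.05, 0.03, 0.36] [-2.000e-02  4.688e+01 -1.429e+01]
[-0.05, 0.03, 0.25] [ 10.98  46.88 -14.31]
```

Emit:
jog_arm:
  targets:
    - [0,6,-1.8,-6,0,0,1]
    - [0,12,-3.6,-12,0,0,1]
    - [0,18,-5.4,-19.5,0,0,1]
    - [0,24,-7.3,-19.5,0,0,1]
    - [0,30,-9.1,-19.5,0,0,1]

```text
t: 1.55
tool_pos: [0.3984, -0.0719, 0.3602]
orientation: [0.269, 1.551, -0.27]
force: [0.3, -1.5, 0.4]
opening: 0.0009
```

```bash
python3 -c "
from h import *
rel([[-.05,.03,.36],[-.05,.03,.25]])"
```

```text
t 1.55 local now [-0.058  -0.1471  0.3602] F [ 0.3 -1.5  0.4] rot [-0.1  0.1  0. ]
[-0.05, 0.03, 0.36] [1.000e-02 1.771e+01 7.800e-01]
[-0.05, 0.03, 0.25] [11.01 17.71  0.75]
```

Emit:
jog_arm:
  targets:
    - [0,6,0.3,0,0,0,1]
    - [0,12,0.6,0,0,0,1]
    - [0,17.7,0.8,0,0,0,1]
    - [3.5,17.7,0.8,0,0,0,1]
    - [7,17.7,0.8,0,0,0,1]

```text
t: 2.17
tool_pos: [0.4659, 0.0931, 0.2894]
orientation: [0.267, 1.551, -0.268]
force: [0.1, 0.8, -0.9]
opening: 0.0002
```

```bash
cat > look.py <<'E'
import sys
from h import *
n=sys.argv[1]
for m,o in(("top",(220,180,140)),("scene",(220,190,180))):
    c=optics.read_camera(m);k=390/o[2]
    im=cv2.resize(c["frame"][o[1]:o[1]+o[2],o[0]:o[0]+o[2],::-1],(390,390),interpolation=cv2.INTER_CUBIC)
    if m=="top": a=im
cv2.imwrite(f"pics/{n}.png",np.hstack([a,im]))
E
python3 look.py p1
python3 -c "
from h import *
rel([[-.05,.03,.36],[-.05,.03,.25]])"
```

```text
t 2.275 local now [-0.0517  0.0293  0.2857] F [-0.5  0.6 -0.5] rot [-0.  -0.2  0.2]
[-0.05, 0.03, 0.36] [-7.43  0.04  0.14]
[-0.05, 0.03, 0.25] [3.57 0.08 0.19]
```

View pics/p1.png

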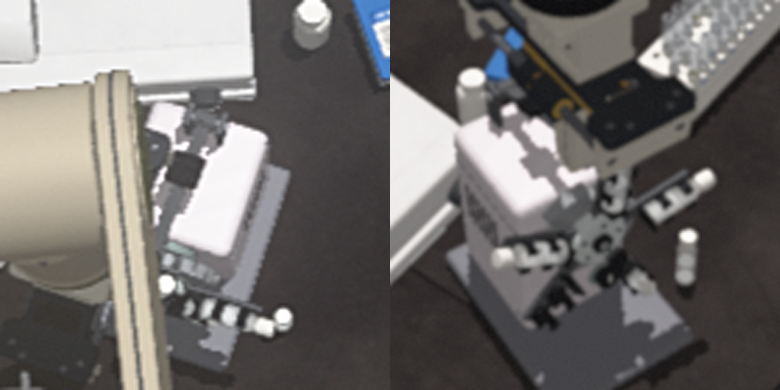

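```bash
cat >> h.py <<'E'
def push(a0,a1,st,r=.088,h=.010,x=-.05,dv=0):
    out=[]
    for a in np.arange(a0,a1+.1,st):
        f=np.radians(a);u=r*np.sin(f)-h*np.cos(f)-.0075;v=.16+r*np.cos(f)+h*np.sin(f)
        # keep side from passing the cap corner
        u=min(u,.113*np.sin(f)-.0095*np.cos(f)-.0075) if a<0 else u
        out.append([x,round(float(-u),4),round(float(v+dv),4)])
    rel(out)
E
python3 -c "
from h import *
push(-10,65,5)"
```

```text
t 2.275 local now [-0.0517  0.0293  0.2857] F [-0.5  0.6 -0.5] rot [-0.  -0.2  0.2]
[-0.05, 0.0365, 0.2449] [4.08 0.73 0.19]
[-0.05, 0.0268, 0.2468] [ 3.89 -0.24  0.19]
[-0.05, 0.0175, 0.248] [ 3.78 -1.17  0.19]
[-0.05, 0.0098, 0.2485] [ 3.73 -1.94  0.19]
[-0.05, 0.0021, 0.2484] [ 3.74 -2.71  0.19]
[-0.05, -0.0056, 0.2476] [ 3.83 -3.48  0.19]
[-0.05, -0.0132, 0.2461] [ 3.98 -4.24  0.19]
[-0.05, -0.0206, 0.244] [ 4.19 -4.98  0.19]
[-0.05, -0.0278, 0.2412] [ 4.47 -5.7   0.19]
[-0.05, -0.0348, 0.2378] [ 4.82 -6.39  0.19]
[-0.05, -0.0414, 0.2338] [ 5.22 -7.05  0.19]
[-0.05, -0.0477, 0.2293] [ 5.67 -7.68  0.2 ]
[-0.05, -0.0535, 0.2242] [ 6.18 -8.26  0.2 ]
[-0.05, -0.0588, 0.2187] [ 6.74 -8.79  0.2 ]
[-0.05, -0.0637, 0.2127] [ 7.34 -9.28  0.2 ]
[-0.05, -0.068, 0.2063] [ 7.98 -9.7   0.21]
```

Emit:
jog_arm:
  targets:
    - [3.0,0,0.1,0,-0.2,0.2,1]
    - [3.6,-1,0.2,0,-0.2,0.2,1]
    - [3.6,-2,0.2,0,-0.2,0.2,1]

```text
t: 2.65
tool_pos: [0.4586, 0.0717, 0.251]
orientation: [0.269, 1.554, -0.269]
force: [-0.3, 0.3, 0.5]
opening: 0.0009
```

```bash
python3 -c "
from h import *
push(-10,65,5)"; python3 look.py p2
```

```text
t 2.65 local now [-0.0495  0.0084  0.251 ] F [-0.3  0.3  0.5] rot [-0.  0.  0.]
[-0.05, 0.0365, 0.2449] [ 0.61  2.81 -0.05]
[-0.05, 0.0268, 0.2468] [ 0.42  1.84 -0.05]
[-0.05, 0.0175, 0.248] [ 0.3   0.91 -0.05]
[-0.05, 0.0098, 0.2485] [ 0.25  0.14 -0.05]
[-0.05, 0.0021, 0.2484] [ 0.26 -0.63 -0.05]
[-0.05, -0.0056, 0.2476] [ 0.34 -1.4  -0.05]
[-0.05, -0.0132, 0.2461] [ 0.49 -2.16 -0.05]
[-0.05, -0.0206, 0.244] [ 0.7  -2.9  -0.05]
[-0.05, -0.0278, 0.2412] [ 0.98 -3.62 -0.05]
[-0.05, -0.0348, 0.2378] [ 1.32 -4.32 -0.05]
[-0.05, -0.0414, 0.2338] [ 1.72 -4.98 -0.05]
[-0.05, -0.0477, 0.2293] [ 2.17 -5.61 -0.05]
[-0.05, -0.0535, 0.2242] [ 2.68 -6.19 -0.05]
[-0.05, -0.0588, 0.2187] [ 3.23 -6.72 -0.05]
[-0.05, -0.0637, 0.2127] [ 3.83 -7.21 -0.05]
[-0.05, -0.068, 0.2063] [ 4.47 -7.64 -0.05]
```

View pics/p2.png

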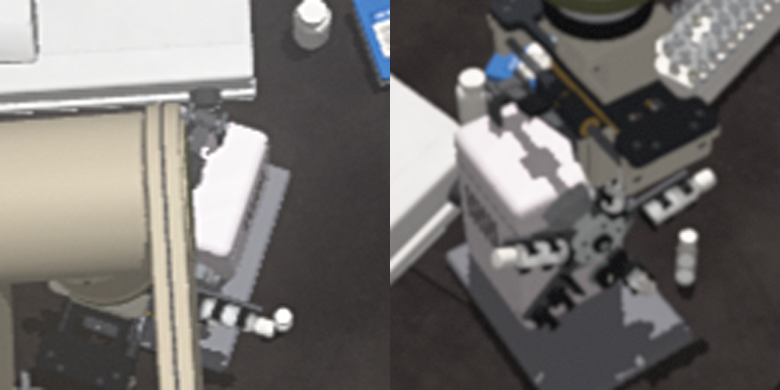

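Emit:
jog_arm:
  targets:
    - [0.25,-0.6,0,0,0,0,1]
    - [0.3,-1.3,0,0,0,0,1]
    - [0.4,-1.9,0,0,0,0,1]
    - [0.6,-2.6,0,0,0,0,1]

```text
t: 3.25
tool_pos: [0.4507, 0.0464, 0.2465]
orientation: [0.27, 1.55, -0.27]
force: [0.7, -0.2, 5.3]
opening: 0.0006
```

```bash
python3 look.py p3;python3 -c "
from h import *
push(25,70,5)"
```

```text
t 3.35 local now [-0.0485 -0.0188  0.2463] F [ 0.1 -3.1  3.7] rot [-0.1  0.2  0. ]
[-0.05, -0.0206, 0.244] [ 0.23 -0.18 -0.15]
[-0.05, -0.0278, 0.2412] [ 0.51 -0.9  -0.15]
[-0.05, -0.0348, 0.2378] [ 0.85 -1.6  -0.15]
[-0.05, -0.0414, 0.2338] [ 1.25 -2.26 -0.15]
[-0.05, -0.0477, 0.2293] [ 1.7  -2.89 -0.15]
[-0.05, -0.0535, 0.2242] [ 2.21 -3.47 -0.15]
[-0.05, -0.0588, 0.2187] [ 2.76 -4.   -0.15]
[-0.05, -0.0637, 0.2127] [ 3.36 -4.49 -0.15]
[-0.05, -0.068, 0.2063] [ 4.   -4.92 -0.16]
[-0.05, -0.0718, 0.1995] [ 4.68 -5.3  -0.16]
```

View pics/p3.png

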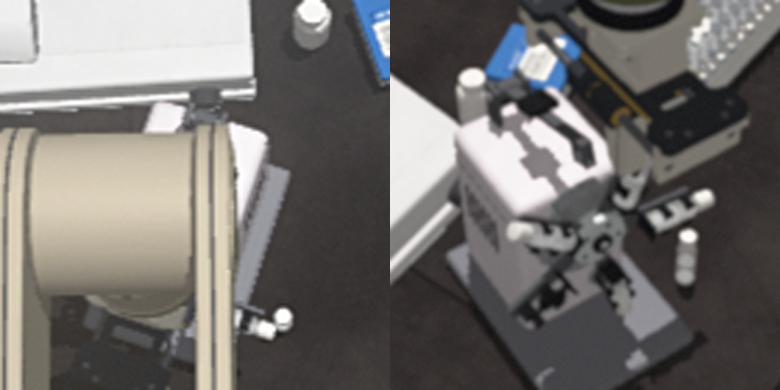

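Emit:
jog_arm:
  targets:
    - [0.3,-0.6,-0.1,0,0,0,1]
    - [0.6,-1.3,-0.1,0,0,0,1]
    - [1.0,-1.9,-0.1,0,0,0,1]
    - [1.5,-2.6,-0.1,0,0,0,1]

```text
t: 3.85
tool_pos: [0.441, 0.0204, 0.2319]
orientation: [0.269, 1.549, -0.272]
force: [0.5, -3.5, 7.6]
opening: 0.0008
```

```bash
python3 look.py p4;python3 -c "
from h import *
push(40,75,5)
T=optics.read_camera('top')
r=least_squares(lambda q:(proj(T,loc2w(P,[[q[0],q[1],.067]]))-[322,294.8]).ravel(),[-.05,-.1]);print('spare local',r.x)"
```

```text
t 3.95 local now [-0.0494 -0.0463  0.231 ] F [-0.1 -3.9  3.6] rot [-0.2  0.2  0.1]
[-0.05, -0.0414, 0.2338] [-0.29  0.49 -0.06]
[-0.05, -0.0477, 0.2293] [ 0.17 -0.14 -0.06]
[-0.05, -0.0535, 0.2242] [ 0.68 -0.72 -0.06]
[-0.05, -0.0588, 0.2187] [ 1.23 -1.25 -0.06]
[-0.05, -0.0637, 0.2127] [ 1.83 -1.73 -0.06]
[-0.05, -0.068, 0.2063] [ 2.47 -2.16 -0.07]
[-0.05, -0.0718, 0.1995] [ 3.15 -2.54 -0.07]
[-0.05, -0.0749, 0.1924] [ 3.86 -2.85 -0.07]
spare local [-0.02610073 -0.11630798]
```

View pics/p4.png

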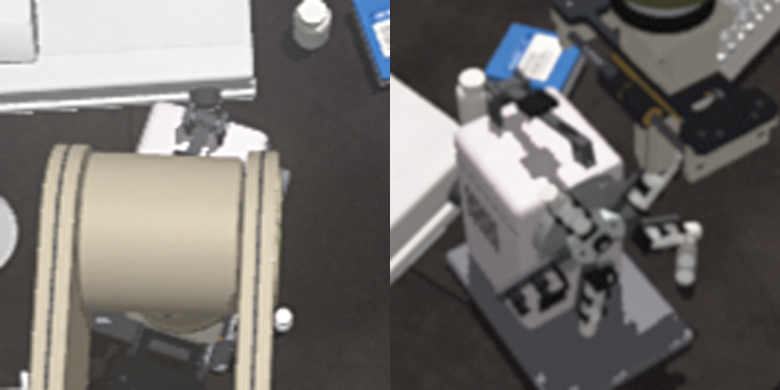

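Emit:
jog_arm:
  targets:
    - [0.6,-0.7,-0.1,0,0,0,1]
    - [1.2,-1.3,-0.1,0,0,0,1]
    - [1.8,-1.8,-0.1,0,0,0,1]
    - [2.5,-2.2,-0.1,0,0,0,1]

```text
t: 4.5
tool_pos: [0.4315, -0.0001, 0.2052]
orientation: [0.27, 1.552, -0.273]
force: [0.2, -0.4, 1.7]
opening: 0.0003
```

```bash
python3 look.py p5;python3 -c "
from h import *
rel([[-.05,-.03,.32],[-.05,.06,.32],[-.05,.06,.25]])"
```

```text
t 4.6 local now [-0.0513 -0.0685  0.2046] F [-0.5  0.9 -0.4] rot [-0.2  0.   0.1]
[-0.05, -0.03, 0.32] [-11.55   3.83   0.13]
[-0.05, 0.06, 0.32] [-11.57  12.83   0.09]
[-0.05, 0.06, 0.25] [-4.57 12.85  0.09]
```

View pics/p5.png

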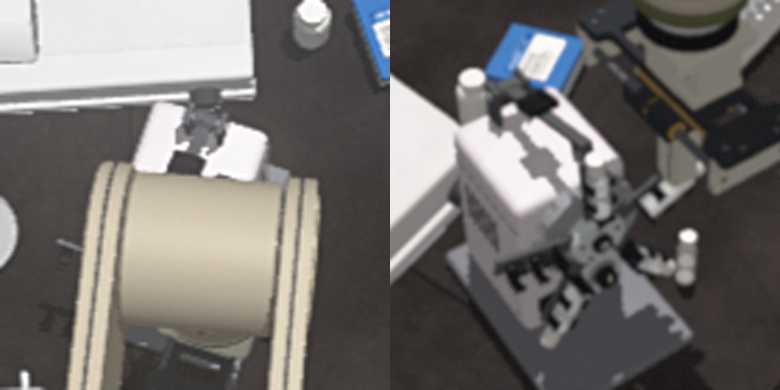

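Emit:
jog_arm:
  targets:
    - [-6,0.5,0.1,0,0,0,1]
    - [-11.6,3,0.1,0,0,0,1]
    - [-11.6,8,0.1,0,0,0,1]
    - [-11.6,12.6,0.1,0,0,0,1]
    - [-8,12.7,0.1,0,0,0,1]

```text
t: 5.22
tool_pos: [0.4768, 0.1223, 0.2864]
orientation: [0.269, 1.549, -0.268]
force: [0.8, -0.6, -1.2]
opening: 0.0005
```

Emit:
jog_arm:
  targets:
    - [2.0,0,0,0,0,0,1]
    - [4.0,0,0,0,0,0,1]
    - [4.0,-0.5,0,0,0,0,1]

```text
t: 5.6
tool_pos: [0.4741, 0.1174, 0.2444]
orientation: [0.268, 1.553, -0.269]
force: [0.3, 0.5, 0.3]
opening: 0.0002
```

```bash
python3 look.py p6;python3 -c "
from h import *
push(-10,20,5)"
```

```text
t 5.7 local now [-0.0489  0.0566  0.2468] F [-0.1  0.2  0.9] rot [-0.   0.3 -0.1]
[-0.05, 0.0365, 0.2449] [ 0.19 -2.01 -0.11]
[-0.05, 0.0268, 0.2468] [ 0.   -2.98 -0.11]
[-0.05, 0.0175, 0.248] [-0.12 -3.91 -0.1 ]
[-0.05, 0.0098, 0.2485] [-0.17 -4.68 -0.1 ]
[-0.05, 0.0021, 0.2484] [-0.16 -5.45 -0.1 ]
[-0.05, -0.0056, 0.2476] [-0.08 -6.22 -0.1 ]
[-0.05, -0.0132, 0.2461] [ 0.07 -6.98 -0.1 ]
```

View pics/p6.png

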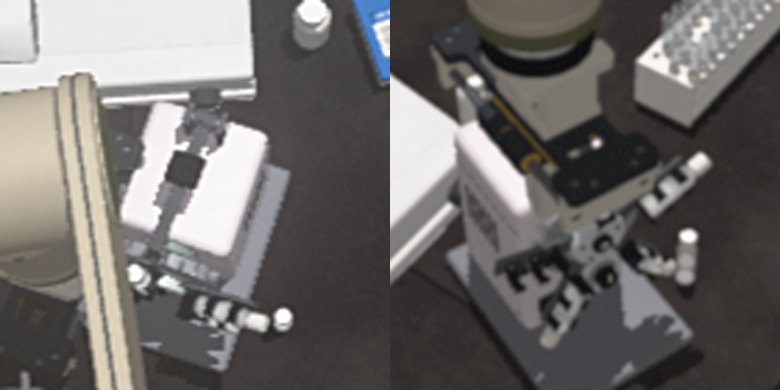

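Emit:
jog_arm:
  targets:
    - [0,-0.9,-0.1,0,0,0,1]
    - [0,-1.7,-0.1,0,0,0,1]
    - [0,-2.4,-0.1,0,0,0,1]
    - [0,-3.1,-0.1,0,0,0,1]
    - [-0.1,-3.8,-0.1,0,0,0,1]

```text
t: 6.32
tool_pos: [0.4616, 0.0812, 0.248]
orientation: [0.27, 1.549, -0.269]
force: [-0.2, 1.0, -0.9]
opening: 0.0004
```

Emit:
jog_arm:
  targets:
    - [0,-0.8,0,0,0,0,1]
    - [0,-1.5,0,0,0,0,1]
    - [0.1,-2.2,0,0,0,0,1]
    - [0.2,-2.9,0,0,0,0,1]

```text
t: 6.82
tool_pos: [0.4516, 0.0535, 0.2458]
orientation: [0.27, 1.549, -0.269]
force: [0.4, 0.9, 0.2]
opening: 0.0003
```

```bash
python3 look.py p7;python3 -c "
from h import *
push(10,75,5)"
```

```text
t 6.925 local now [-0.0499 -0.0115  0.2456] F [ 0.  -0.4  0.2] rot [-0.1  0.3 -0.1]
[-0.05, 0.0021, 0.2484] [-0.28  1.36 -0.01]
[-0.05, -0.0056, 0.2476] [-0.2   0.59 -0.01]
[-0.05, -0.0132, 0.2461] [-0.05 -0.17 -0.01]
[-0.05, -0.0206, 0.244] [ 0.16 -0.91 -0.01]
[-0.05, -0.0278, 0.2412] [ 0.44 -1.63 -0.01]
[-0.05, -0.0348, 0.2378] [ 0.78 -2.33 -0.01]
[-0.05, -0.0414, 0.2338] [ 1.18 -2.99 -0.01]
[-0.05, -0.0477, 0.2293] [ 1.63 -3.62 -0.01]
[-0.05, -0.0535, 0.2242] [ 2.14 -4.2  -0.01]
[-0.05, -0.0588, 0.2187] [ 2.69 -4.73 -0.01]
[-0.05, -0.0637, 0.2127] [ 3.29 -5.22 -0.01]
[-0.05, -0.068, 0.2063] [ 3.93 -5.65 -0.02]
[-0.05, -0.0718, 0.1995] [ 4.61 -6.03 -0.02]
[-0.05, -0.0749, 0.1924] [ 5.32 -6.34 -0.02]
```

View pics/p7.png

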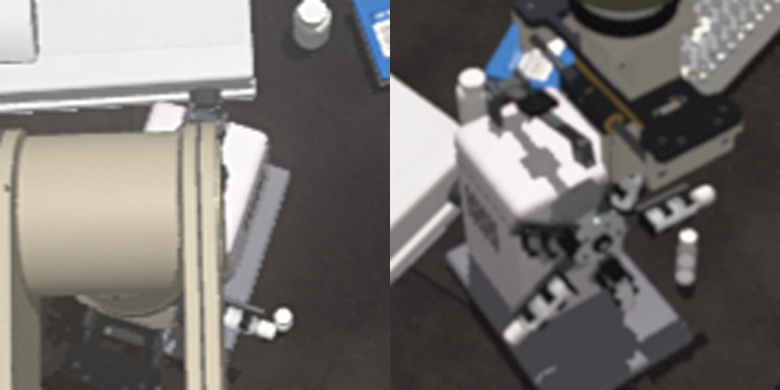

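Emit:
jog_arm:
  targets:
    - [0.2,-0.8,0,0,0,0,1]
    - [0.45,-1.6,0,0,0,0,1]
    - [0.8,-2.3,0,0,0,0,1]
    - [1.2,-3.0,0,0,0,0,1]
    - [1.6,-3.6,0,0,0,0,1]

```text
t: 7.55
tool_pos: [0.4393, 0.0188, 0.2293]
orientation: [0.27, 1.549, -0.27]
force: [0.2, 1.3, 0.1]
opening: 0.0005
```

```bash
python3 -c "
from h import *
push(40,80,5)"
```

```text
t 7.55 local now [-0.0499 -0.048   0.2293] F [0.2 1.3 0.1] rot [-0.1  0.3 -0.1]
[-0.05, -0.0414, 0.2338] [-0.45  0.66 -0.01]
[-0.05, -0.0477, 0.2293] [-0.    0.03 -0.01]
[-0.05, -0.0535, 0.2242] [ 0.51 -0.55 -0.01]
[-0.05, -0.0588, 0.2187] [ 1.06 -1.08 -0.01]
[-0.05, -0.0637, 0.2127] [ 1.66 -1.57 -0.01]
[-0.05, -0.068, 0.2063] [ 2.3  -2.   -0.01]
[-0.05, -0.0718, 0.1995] [ 2.98 -2.38 -0.02]
[-0.05, -0.0749, 0.1924] [ 3.69 -2.7  -0.02]
[-0.05, -0.0774, 0.1851] [ 4.42 -2.95 -0.02]
```

Emit:
jog_arm:
  targets:
    - [0.5,-0.55,0,0,0,0,1]
    - [1.05,-1.1,0,0,0,0,1]
    - [1.65,-1.6,0,0,0,0,1]
    - [2.0,-1.8,0,0,0,0,1]
    - [2.0,-1.8,0,0,0,0,1]

```text
t: 8.18
tool_pos: [0.4331, 0.0015, 0.2089]
orientation: [0.27, 1.55, -0.27]
force: [-0.6, -0.2, 0.6]
opening: 0.0
```

```bash
python3 look.py p8;python3 -c "
from h import *
rel([])
push(55,80,5)"
```

```text
t 8.275 local now [-0.05   -0.0659  0.2092] F [-0.2 -1.6  0.4] rot [-0.1  0.2 -0.1]
t 8.275 local now [-0.05   -0.0659  0.2092] F [-0.2 -1.6  0.4] rot [-0.1  0.2 -0.1]
[-0.05, -0.0588, 0.2187] [-0.95  0.72 -0.  ]
[-0.05, -0.0637, 0.2127] [-0.35  0.22 -0.  ]
[-0.05, -0.068, 0.2063] [ 0.29 -0.21 -0.  ]
[-0.05, -0.0718, 0.1995] [ 0.97 -0.59 -0.01]
[-0.05, -0.0749, 0.1924] [ 1.68 -0.9  -0.01]
[-0.05, -0.0774, 0.1851] [ 2.41 -1.15 -0.01]
```

View pics/p8.png

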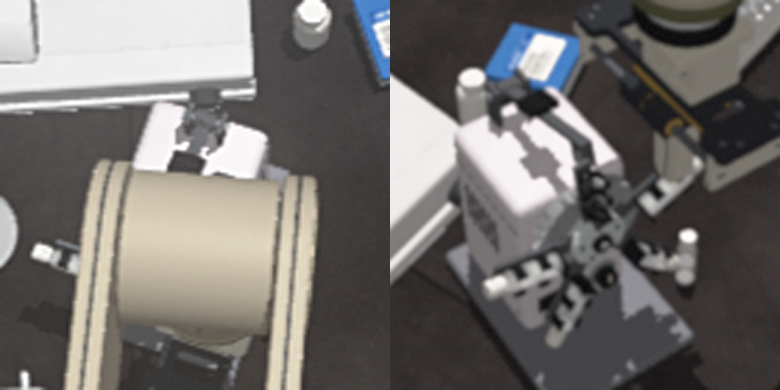

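```bash
cat > ph.py <<'E'
from h import *
import sys
S=optics.read_camera('scene')
k=5; o=(235,240); 
im=cv2.resize(S["frame"][o[1]:o[1]+120,o[0]:o[0]+150,::-1],(750,600),interpolation=cv2.INTER_CUBIC)
e=float(sys.argv[2])
for i in range(5):
    a=np.radians(e+72*i)
    u=(proj(S,loc2w(P,[arm(a,.046),arm(a,.113)]))-o)*k
    cv2.line(im,*[tuple(int(v) for v in w) for w in u],(0,255,0) if i==0 else (0,0,255),1)
cv2.imwrite(f"pics/{sys.argv[1]}.png",im)
E
python3 ph.py q1 -8
python3 -c "
from h import *
S=optics.read_camera('scene');T=optics.read_camera('top')
for a in range(-96,-70,3):
    w=loc2w(P,[arm(np.radians(a),.107)]);print(a+72,proj(S,w)-[268,322.5],proj(T,w)-[235.1,270.5])"
```

```text
-24 [[ 0.77424909 11.43192072]] [[0.8341051  1.06793787]]
-21 [[0.33826391 9.70606916]] [[0.31984214 0.70141611]]
-18 [[0.04323541 7.88019557]] [[-0.08957269  0.36667631]]
-15 [[-0.10802047  5.95865143]] [[-0.39166693  0.065036  ]]
-12 [[-0.11313931  3.94624833]] [[-0.58420354 -0.20224517]]
-9 [[0.0297599  1.84825486]] [[-0.66520127 -0.43397293]]
-6 [[ 0.32204437 -0.32961037]] [[-0.63295522 -0.62902619]]
-3 [[ 0.76453935 -2.58118954]] [[-0.48605759 -0.78636499]]
0 [[ 1.35750251 -4.89990049]] [[-0.22341813 -0.90503869]]
```

View pics/q1.png

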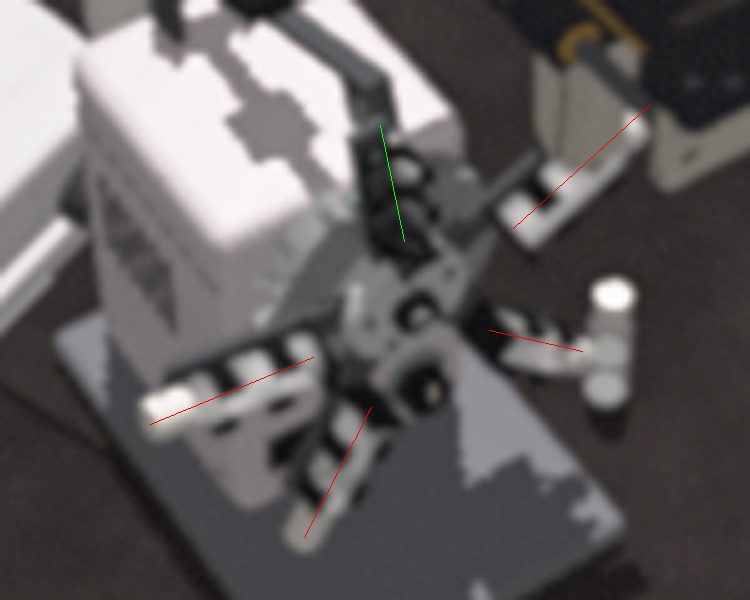

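Emit:
jog_arm:
  targets:
    - [0.3,-0.25,0,0,0,0,1]
    - [0.6,-0.4,0,0,0,0,1]
    - [0.9,-0.55,0,0,0,0,1]
    - [0.9,-0.55,0,0,0,0,1]

```text
t: 8.93
tool_pos: [0.4313, -0.0034, 0.1999]
orientation: [0.27, 1.55, -0.27]
force: [-0.2, 0.3, 0.3]
opening: 0.0007
```

```bash
python3 ph.py q2 0; python3 -c "
from h import *
push(65,80,5)"
```

```text
t 8.975 local now [-0.05   -0.0715  0.2   ] F [-0.1  0.7  0.1] rot [-0.1  0.2 -0. ]
[-0.05, -0.068, 0.2063] [-0.63  0.35  0.01]
[-0.05, -0.0718, 0.1995] [ 0.05 -0.03  0.  ]
[-0.05, -0.0749, 0.1924] [ 0.76 -0.34  0.  ]
[-0.05, -0.0774, 0.1851] [ 1.49 -0.59 -0.  ]
```

View pics/q2.png

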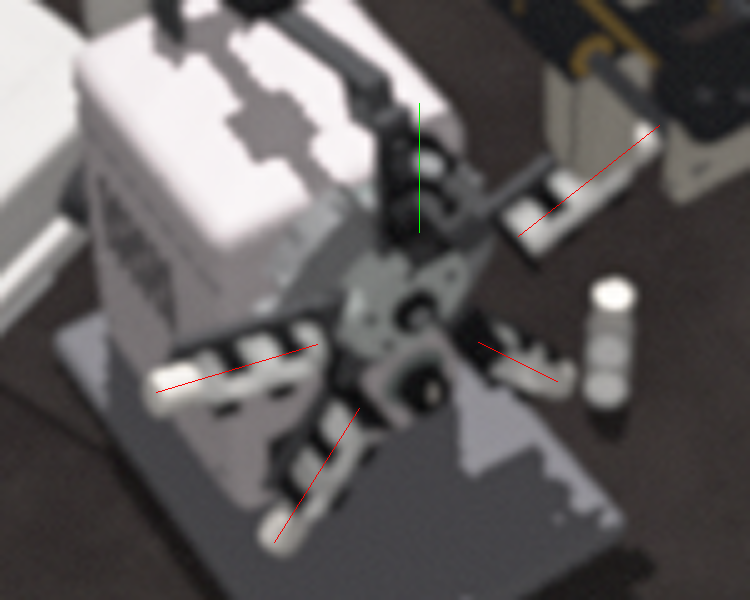

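Emit:
jog_arm:
  targets:
    - [-4,0.5,0,0,0,0,1]
    - [-9,1,0,0,0,0,1]
    - [-13,2,0,0,0,0,1]

```text
t: 9.35
tool_pos: [0.4375, 0.0156, 0.332]
orientation: [0.27, 1.549, -0.27]
force: [-0.2, 0.6, -0.4]
opening: 0.0003
```

```bash
python3 ph.py q3 0; python3 -c "
from h import *
rel([[.05,0,.33],[.05,0,.265],[.05,0,.25],[.05,0,.232]])"
```

```text
t 9.4 local now [-0.0492 -0.0502  0.3376] F [-1.7  0.8  2.9] rot [-0.1  0.7 -0.2]
[0.05, 0, 0.33] [0.89 5.03 9.9 ]
[0.05, 0, 0.265] [7.39 5.01 9.82]
[0.05, 0, 0.25] [8.89 5.   9.81]
[0.05, 0, 0.232] [10.69  4.99  9.78]
```

View pics/q3.png

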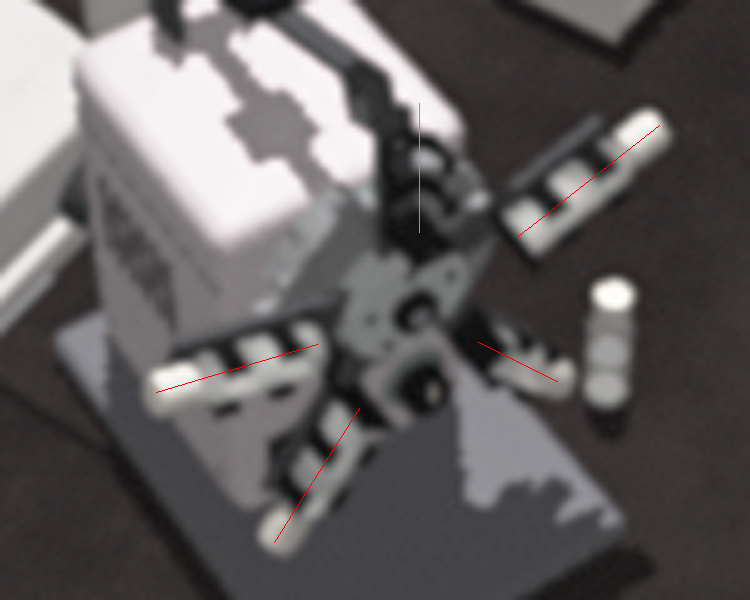

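Emit:
jog_arm:
  targets:
    - [0,2.5,4,0,0,0,1]
    - [0.5,5,8,0,0,0,1]
    - [0.9,5,9.8,0,0.7,0,1]
    - [3.5,5,9.8,0,0.7,0,1]
    - [6,5,9.8,0,0.7,0,1]

```text
t: 10.02
tool_pos: [0.5493, 0.0304, 0.2776]
orientation: [0.273, 1.555, -0.267]
force: [-0.3, 0.9, 0.1]
opening: 0.0005
```

```bash
python3 look.py p9; python3 -c "
from h import *
rel([[.05,0,.27],[.05,0,.26],[.05,0,.25],[.05,0,.234]])"
```

```text
t 10.125 local now [ 0.048  -0.0007  0.2749] F [-0.4 -0.1 -0.4] rot [-0.1 -0.4 -0.1]
[0.05, 0, 0.27] [0.49 0.07 0.21]
[0.05, 0, 0.26] [1.49 0.07 0.21]
[0.05, 0, 0.25] [2.49 0.06 0.22]
[0.05, 0, 0.234] [4.09 0.06 0.23]
```

View pics/p9.png

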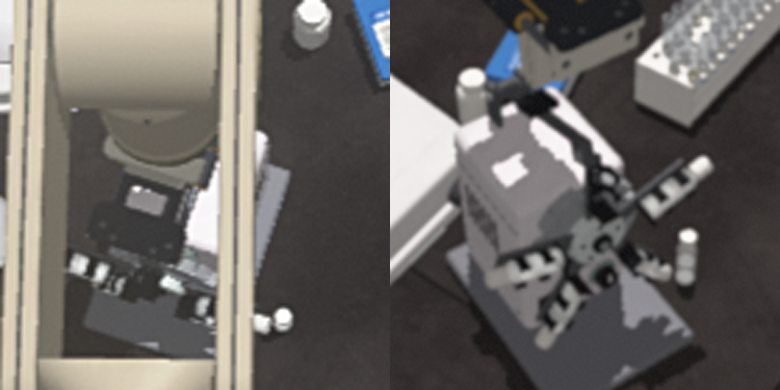

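Emit:
jog_arm:
  targets:
    - [1.2,0.1,0.2,0,-0.4,0,1]
    - [1.9,0.1,0.2,0,-0.4,0,1]
    - [2.4,0.1,0.2,0,-0.4,0,1]
    - [2.8,0.1,0.2,0,-0.4,0,1]

```text
t: 10.62
tool_pos: [0.5496, 0.0309, 0.2474]
orientation: [0.271, 1.552, -0.269]
force: [-0.9, 0.0, 3.0]
opening: 0.0006
```

```bash
python3 look.py p10; python3 -c "
from h import *
rel([[.05,0,.24],[.05,0,.234],[.05,0,.231]])"
```

```text
t 10.725 local now [0.0498 0.0004 0.2469] F [-0.3  0.1 -0.5] rot [-0.1  0.  -0.1]
[0.05, 0, 0.24] [ 0.69 -0.04  0.02]
[0.05, 0, 0.234] [ 1.29 -0.04  0.02]
[0.05, 0, 0.231] [ 1.59 -0.05  0.02]
```

Emit:
jog_arm:
  targets:
    - [0.4,0,0,0,0,0,1]
    - [0.8,0,0,0,0,0,1]
    - [1.1,0,0,0,0,0,1]
    - [1.3,0,0,0,0,0,1]
    - [1.3,0,0,0,0,0,1]

```text
t: 11.35
tool_pos: [0.5495, 0.0308, 0.2338]
orientation: [0.271, 1.553, -0.269]
force: [-1.6, -0.4, 0.6]
opening: 0.0002
```

```bash
python3 look.py p11; python3 -c "
from h import *
rel([[.05,0,.231],[.05,0,.229]])"
```

```text
t 11.45 local now [0.0499 0.0004 0.2338] F [-0.7  1.5  1.2] rot [-0.1  0.  -0.1]
[0.05, 0, 0.231] [ 0.28 -0.04  0.01]
[0.05, 0, 0.229] [ 0.48 -0.04  0.01]
```

View pics/p11.png

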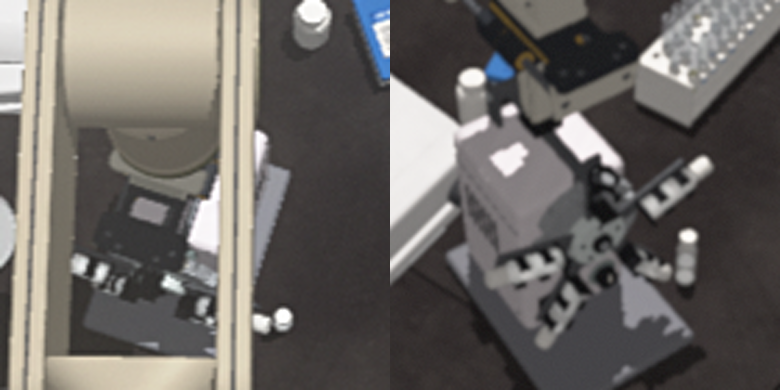

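Emit:
jog_arm:
  targets:
    - [0.15,0,0,0,0,0,1]
    - [0.3,0,0,0,0,0,1]
    - [0.3,0,0,0,0,0,1]

```text
t: 11.82
tool_pos: [0.5496, 0.0309, 0.2336]
orientation: [0.271, 1.551, -0.268]
force: [-9.8, 0.7, 17.4]
opening: 0.0006
```

Emit:
jog_arm:
  targets:
    - [0.1,0,0,0,0,0,1]
    - [-2,0,0,0,0,0,1]
    - [-6,0,0,0,0,0,1]
    - [-10,0,0,0,0,0,1]

```text
t: 12.32
tool_pos: [0.5491, 0.0307, 0.3341]
orientation: [0.271, 1.552, -0.269]
force: [0.0, -0.4, 1.0]
opening: 0.0004
```

Emit:
jog_arm:
  targets:
    - [-2,-5,-3,0,0,0,1]
    - [-3,-10,-6,0,0,0,1]
    - [-3,-15,-9,0,0,0,1]
    - [-3,-20,-12,0,0,0,1]
    - [-3,-24,-15,0,0,0,1]

```text
t: 12.95
tool_pos: [0.3254, -0.1457, 0.3633]
orientation: [0.271, 1.552, -0.27]
force: [-0.5, 0.0, -0.1]
opening: 0.0006
```

Emit:
jog_arm:
  targets:
    - [0,-5,-3,0,0,0,1]
    - [0,-10,-6,0,0,0,1]
    - [0,-10,-6,0,0,0,1]
    - [0,-10,-6,0,0,0,1]

```text
t: 13.45
tool_pos: [0.2353, -0.2197, 0.363]
orientation: [0.272, 1.551, -0.271]
force: [0.6, 1.4, 0.2]
opening: 0.0003
```

```bash
python3 look.py p12; python3 ph.py q4 0
python3 - <<'E'
from h import *
T=optics.read_camera("top");o=(220,200);k=4.8
im=cv2.resize(T["frame"][200:325,220:345,::-1],(600,600),interpolation=cv2.INTER_CUBIC)
for i in range(5):
    a=np.radians(72*i);u=(proj(T,loc2w(P,[arm(a,.046),arm(a,.113)]))-o)*k
    cv2.line(im,*[tuple(int(v) for v in w) for w in u],(0,0,255),1)
for z,cl in((.25,(255,0,0)),(.234,(0,255,0))):
    u=(proj(T,loc2w(P,[[.035,.015,z],[.035,-.015,z],[.065,-.015,z],[.065,.015,z]]))-o)*k; cv2.polylines(im,[u.astype(int)],True,cl,1)
cv2.imwrite("pics/q4t.png",im); print(robot.read_state()["force"])
E
```

```text
[ 0.47380235 -0.03331802 -0.48942937]
```

View pics/q4.png

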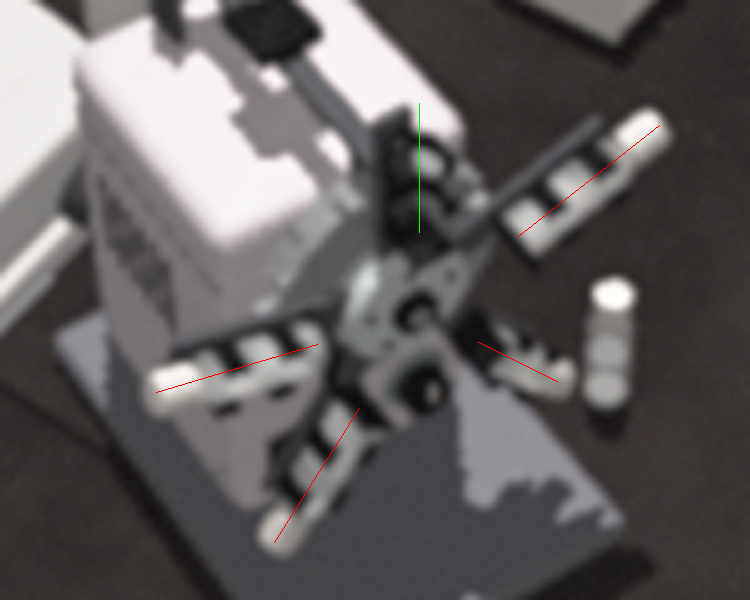

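View pics/q4t.png

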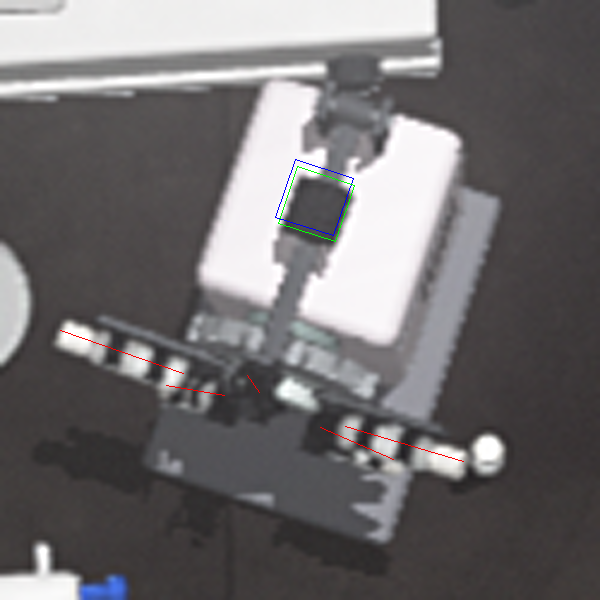

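View pics/p12.png

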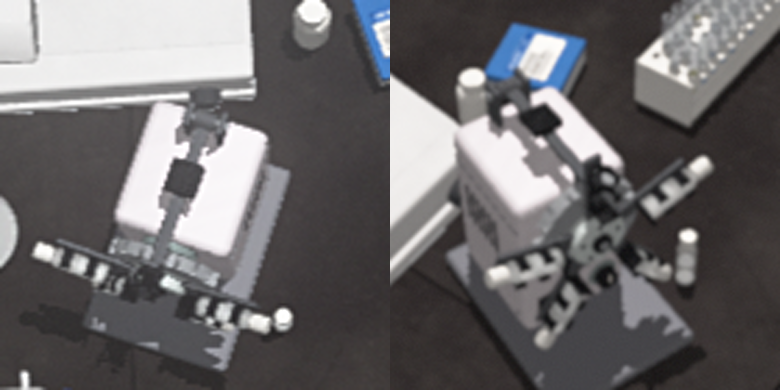

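The pad shows at scene px (540,122), lowered, and its top-view outline matches the 234 mm height. The empty arm stands upright and the spare vial is where it was.

```bash
python3 -c "
from plant import ticket
print(ticket.close_job())"
```

```text
the job is handed in; nothing more can be done
None
```

The empty clip now points straight up and the locking lever is pressed home. I handed the job in at about 13.6 s of the 58 s allowed; no verdict is reported.

- **Wheel:** I pushed two arms clockwise, one after the other, with the closed fingertips. The force readings taken between moves stayed below 9 N, against the 25 N limit.
- **Empty clip:** In both camera views the arms match an overlay drawn for straight up, to about 2 degrees. That is as fine as the pictures let me measure.
- **Lever:** The pad met a firm stop at 233.6 mm, with 17 N upward. This agrees with the stated home height of 234 mm; a stop on the plate's rim would have been about 5 mm higher. That 17 N is just above the 3 to 15 N stated for the pad.
- **After release:** The lever stayed down and the wheel stayed in place in the last pictures. The arm was clear of everything, with tool forces near zero.
- **Left alone:** The spare vial is visibly where it was. The last pictures showed only parts of the rack and the dish, so I did not check their positions, but the arm did not go near them.

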